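# Turn the cover over and hold it down on the sprung test fixture

## Robot

A 6-joint arm with a two-finger parallel gripper is mounted at the origin on a cart in front of the work surface, level with it; the furniture and walls round the work are solid. World frame = base frame: x ahead of the robot, y to its left, z up, the work surface at z = 0. Lengths are in mm, angles in rad, forces in N, time in s.
With the tool pointing down it reaches from about 375 to 825 mm from the base axis. Payload 5.5 kg.
Tool frame: the origin (TCP) lies between the finger pads; the fingertips stand 22 mm ahead of it and the grasp point (between the pads) lies 3 mm ahead of it; z points along the fingers, y is the line along which they close (so a half turn about z gives the same grasp; the last joint's range is limited). The gripper opens to 85 mm and grips with 20 to 120 N. Pads are 22 mm wide; open, the fingers measure 114 mm over their backs; the gripper's body (76 mm by 85 mm) begins 54 mm behind the grasp point. The pads swing forward as they close: fully open they stand 13 mm farther back than shut.
Start: joints at [1.201, 0.314, -0.047, 1.21, 0, 1.571], TCP at [216.854, 559.437, 228.199] pointing down, gripper open.
Joint ranges: [-2.67, 2.67], [-0.69, 1.73], [-1.03, 1.25], [-2.08, 2.16], [-1.42, 1.45], [-3.14, 3.14]. Speed limits (rad/s): [2.39, 2.39, 3.01, 3.14, 3.14, 3.14].

## Interface

Orientations are given as a rotation vector (axis times angle).
In Python, from workcell import get_state, snapshot, get_calibration, workorder gives the robot as it stands.
- The arm moves only by the tool apply_moves, never from a script. Its argument "motion" is a list that holds one entry, the list of rows, each a list of 4 numbers: the shift along the tool's x, y, z in cm, then the turn about the tool's z in degrees. A call has exactly 10 rows; each row shifts and turns the commanded pose from where the row before left it, along the tool's axes as they then stand; what a row does not reach is not made up. A row lasts 1/10 s, in which the tool goes at most 50 mm and 8.59 degrees, less where a joint would pass 70% of its speed; a pose out of reach is approached as far as the arm can. A call is refused whole if a number of a shift passes 5 or a number of a turn 8.59, either way. A call with a gripper value outside its range is refused whole. "grip" is the closure, from 0 (fully open) to 1 (shut), set as the call begins (left out, the last holds). The fingers move at their own pace and stop on an object; the grip force is fixed at half the most. Time passes only in rows, so rows that do not move let the fingers close, or fill a call up. It gives the time, the measured TCP pose, the force, the opening and the grip force at its end, in the units of the state.
- get_state(): the state, without advancing time (a new reading comes with each control period).
- snapshot(name): name is "side" or "top"; returns the picture (384x512x3 uint8, blue, green, red); there is no depth.
- get_calibration(name): a dict with "mtx" (3x3 intrinsics, pixels), "eye" and "attitude" of the camera in the world. Camera axes: x right, y down, z forward; pixel columns grow to the right and rows downward; lengths in mm; the calibration is good to about 2 mm. A picture is of the moment at which its call begins. get_calibration takes no time and is no camera call.
- workorder.close_job(): hands the job in; it is judged then, once.
The state is a dict: "t": time; "joints": joint angles; "qd": joint speeds; "joint_torque": joint torques, N m; "ee_pos": TCP position; "orientation": TCP orientation; "ft_force": force on the tool from outside, world axes, zero at the start; "moment": the same for the moment, N m; "gripper_width": finger opening in mm; "finger_force": force on a finger pad.
Only numpy, scipy, OpenCV 4.12 (cv2) and the standard library are available. Lean on these libraries where they do the work, as an engineer would, in place of code of your own. Each camera call takes 0.05 s, during which the arm holds its last target. There are 200 camera calls.

## Task

The open square aluminium cover stands mouth-up on the bench. Turn it over, put it mouth-down over the sprung plunger of the test fixture, and press it straight down with a moderate push until its whole rim sits on the fixture's round flange. Finish while still holding it pressed there against the spring (do not let go), and leave the other things where they lie.

Things in the scene. Friction and masses are not known exactly. Their poses are not given: they have to be found in the camera images.
- cover: the part: plain cast aluminium cover, a square open box like a cup, 40 x 40 mm outside and 40 mm high, walls and floor 3 mm thick (inside 34 x 34 mm, 37 mm deep), about 0.08 kg, loose; stands stably on any side. Origin: centre of the outer face of its closed end. Its z axis points from the closed end out of the mouth (up at the start, down when turned over); x and y are square to its flat sides.
- cover_mid (a point): the middle of the cover, 20 mm from the closed end along the cover's z axis
- fixture: the test fixture, fixed to the bench, varied in place and yaw: a dark 100 x 100 x 10 mm base plate with a screw at each corner, on it a round aluminium flange, a round tapered spigot, a 17 mm wide sleeve up to 44 mm above the bench, and the sprung plunger on top. Origin: on the plunger's axis at bench level, z up.
- flange: the round flange of the fixture, 70 mm diameter, 6 mm thick; origin on the axis at its underside, 10 mm above the bench; its flat top is the hard stop for the cover's rim. Fixed furniture to keep clear of with the arm: a vice 120 mm high in front (x below 0.39), a solder station behind (x above 0.68), and a tall rack behind right (x above 0.58, y below -0.33)
- stop (a point): centre of the flange's top face, 16 mm above the bench, where the cover's rim must sit. The spigot here is 29 mm in diameter, rises straight 10 mm above the flange, then tapers to 18 mm diameter 18 mm above the flange. The cover goes over it with 2.5 mm play all round, at any yaw.
- plunger (a joint): how far the sprung plunger is pushed down, m: 0 free, 0.012 when the cover's rim is on the flange (0.015 is its own end). The spring pushes up with 4 N at 0 and 10 N at 0.012
- plunger_top (a point): top of the plunger's 16 mm wide steel head, 65 mm above the bench when free; it meets the inside of the cover's closed end when the rim is still 12 mm above the flange
- pliers: bystander, 55 x 165 x 12 mm, origin at the centre of its underside, loose, leave alone
- side_cutters: bystander, 55 x 147 x 12 mm, origin at the centre of its underside, loose, leave alone
- spudger: bystander, a thin flat prying stick, 10 x 150 x 6 mm, between the places of cover and fixture, origin at the centre of its underside, loose, leave alone
- screw_tin: bystander, round tin of screws, 66 mm diameter, 30 mm high, origin at the centre of its underside, loose, leave alone
- solder_spool: bystander, 61 x 70 x 32 mm, origin at the centre of its underside, loose, leave alone
- flux_brush: bystander, flat brush, 46 x 195 x 15 mm, origin at the centre of its underside, loose, leave alone

How it is judged:
By the outcome, as a careful person would: the job done as asked, in the order asked, and still so for the second after the job is handed in, while the arm keeps its last pose, push and grip.
It also fails if it takes over 66 s, if anything falls off the work surface, if the arm or the gripper's body presses on something with over 40 N, if the wrist force passes 120 N, or if a joint passes its speed limit or range.

## Working session

There is one attempt and no reset: what is moved stays moved. The work goes in short steps, Python scripts to look and compute and a tool call to move; the robot and the scene stay as the last step left them, time stands still between calls to the robot, and variables do not carry over. Pictures are saved under pics/ and viewed, at most 10 in all, crops included, and the job is handed in when it is done.

Besides the shell and the picture viewer there is one more tool, called after "Call:" by a JSON object that holds its "api" and its "payload", one argument or row to a line. apply_moves: Moves the arm, as the interface text tells. Its arguments: {"type":"object","properties":{"motion":{"type":"array"},"grip":{"type":"number"}},"required":["motion"]}

```bash
mkdir -p pics; ls
python3 - <<'E'
from workcell import *
import cv2
s=get_state();print({k:s[k] for k in s})
for n in("side","top"):
    c=get_calibration(n);print(n,c);cv2.imwrite(f"pics/{n}0.png",snapshot(n))
E
```

```text
pics
{'t': 0.0, 'joints': array([ 1.20100787e+00,  3.14221308e-01, -4.81258571e-02,  1.21018081e+00,
       -2.34840965e-06,  1.57080508e+00]), 'qd': array([-5.17966083e-04, -8.19048740e-05, -4.52799314e-04, -1.15062913e-03,
        3.90619648e-04, -2.66921360e-04]), 'joint_torque': array([-9.87952881e-04, -5.39596331e+01,  3.39745939e+01,  1.94951630e-02,
       -1.74617730e-04, -2.82983317e-07]), 'ee_pos': array([216.63427348, 558.88121174, 227.31688268]), 'orientation': array([-5.77513653e-01, -3.08773212e+00,  2.67412392e-03]), 'ft_force': array([-0.22246119,  0.38095724,  0.01417059]), 'moment': array([ 0.02819339, -0.00428658,  0.02245542]), 'finger_force': 0.0, 'gripper_width': 85.44382220002569}
side {'mtx': array([[488.34900725,   0.        , 261.89253872],
       [  0.        , 488.34900725, 198.87375296],
       [  0.        ,   0.        ,   1.        ]]), 'eye': array([372.27156519, 702.11355501, 867.22354427]), 'attitude': array([-0.19362506,  2.81270952, -1.28793334])}
top {'mtx': array([[421.27907976,   0.        , 248.35342951],
       [  0.        , 421.27907976, 188.3413758 ],
       [  0.        ,   0.        ,   1.        ]]), 'eye': array([ 367.77278411, -209.75781377,  935.39091857]), 'attitude': array([-2.12885224,  2.15658754, -0.11718072])}
```

View pics/side0.png

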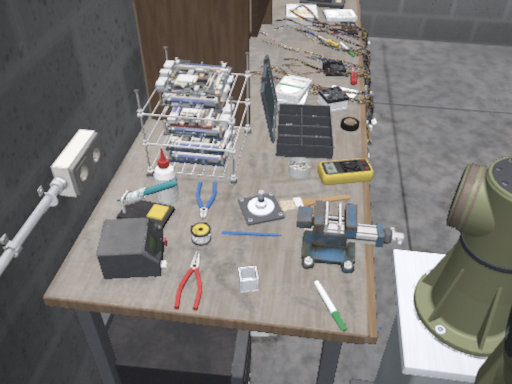

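View pics/top0.png

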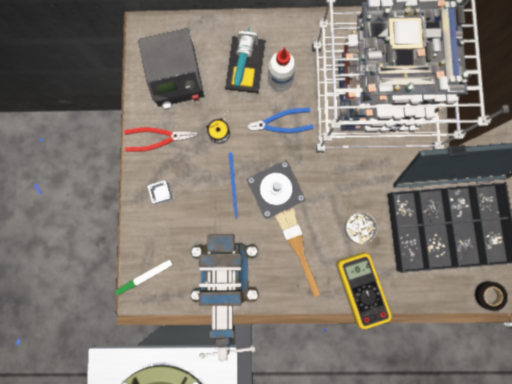

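The side view shows the cover at about (249,278) and the fixture at (262,205). In the top view they are at (159,191) and (277,188), with the blue spudger at (233,185).

```bash
cat > h.py <<'E'
import numpy as np, cv2
from scipy.spatial.transform import Rotation as R
from workcell import *
def ray(n,uv):
    c=get_calibration(n); d=R.from_rotvec(c["attitude"]).as_matrix()@np.linalg.inv(c["mtx"])@np.array([uv[0],uv[1],1.]); return c["eye"],d
def onz(n,uv,z):
    e,d=ray(n,uv); return e+d*(z-e[2])/d[2]
def proj(n,p):
    c=get_calibration(n); q=c["mtx"]@R.from_rotvec(c["attitude"]).as_matrix().T@(np.asarray(p,float)-c["eye"]); return q[:2]/q[2]
def tri(a,b):
    (e1,d1),(e2,d2)=ray("side",a),ray("top",b)
    s=np.linalg.lstsq(np.c_[d1,-d2],e2-e1,rcond=None)[0]; p,q=e1+s[0]*d1,e2+s[1]*d2
    return (p+q)/2,np.linalg.norm(p-q)
E
python3 - <<'E'
from h import *
s=cv2.imread("pics/side0.png");t=cv2.imread("pics/top0.png")
print("cover",onz("side",(249,278),20),onz("top",(159,191),20),tri((249,278),(159,191)))
print("plunger",tri((262,194),(277,187)))
for n,uv in (("sp1",(231,153)),("sp2",(237,217)),("red1",(196,135)),("red2",(125,151)),("green1",(117,291)),("green2",(171,264)),("vice",(222,236)),("vL",(193,250)),("spool",(218,130))): print(n,onz("top",uv,0))
a=cv2.resize(s[258:300,228:270],None,fx=9,fy=9,interpolation=cv2.INTER_CUBIC)
b=cv2.resize(t[170:212,138:180],None,fx=9,fy=9,interpolation=cv2.INTER_CUBIC)
c=cv2.resize(s[180:230,235:292][:42,:],None,fx=5,fy=5,interpolation=cv2.INTER_CUBIC);d=cv2.resize(t[155:220,245:310],None,fx=4,fy=4)
o=np.zeros((600,800,3),np.uint8);o[:378,:378]=a;o[:378,390:768]=b
o[385:385+210,:285]=c;o[385:600,300:560]=d[:215]
cv2.imwrite("pics/crop.png",o)
E
```

```text
cover [481.98797382   1.0506551   20.        ] [486.13090342   6.98347091  20.        ] (array([483.31927683,   5.56627636,  25.72018046]), np.float64(4.109827114995376))
plunger (array([ 486.5165581 , -251.01621655,   54.03477362]), np.float64(0.25787165338420026))
sp1 [ 573.24347498 -150.96156273    0.        ]
sp2 [ 427.97908828 -163.43674631    0.        ]
red1 [616.5254213  -71.13812571   0.        ]
red2 [581.8978953   91.25978529   0.        ]
green1 [269.66076031 100.35076331   0.        ]
green2 [326.59610818 -17.46593408   0.        ]
vice [ 386.42052864 -129.92199741    0.        ]
vL [356.50655604 -65.7902526    0.        ]
spool [ 627.36967194 -121.53068871    0.        ]
```

View pics/crop.png

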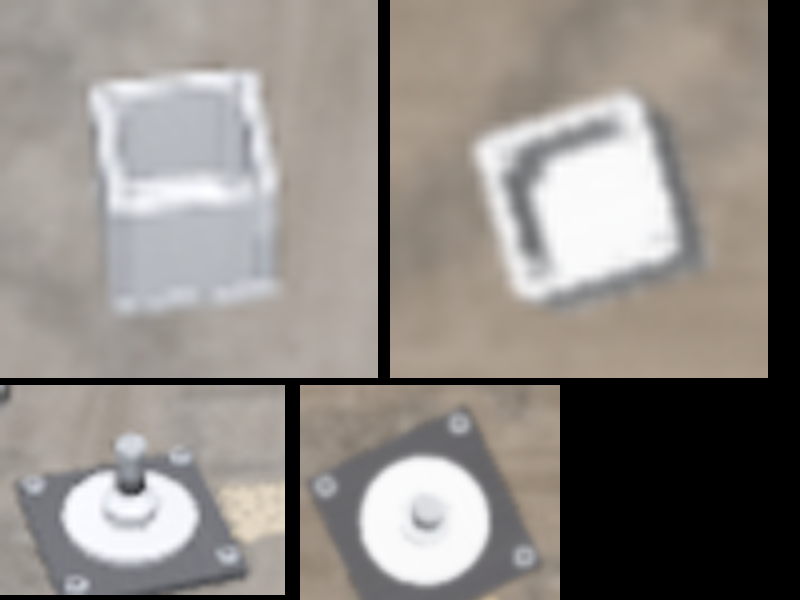

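The crops show the cover's rim corners clearly, turned about 18° in the top image. The flange disc centre is at about (276,189) in top and (261,206) in side, and the plunger head is at (277,186) in top and (261,192) in side.

Run:
```python
from h import *
T=[(478,145),(638,93),(690,250),(525,298)];T=[(138+(x-390)/9,170+y/9) for x,y in T]
S=[(95,90),(255,78),(270,185),(115,200)];S=[(228+x/9,258+y/9) for x,y in S]
for n,C in(("top",T),("side",S)):
    P=np.array([onz(n,c,40)[:2] for c in C]);e=np.roll(P,-1,0)-P
    print(n,P.round(1).tolist(),P.mean(0),np.linalg.norm(e,axis=1),np.degrees(np.arctan2(e[:,1],e[:,0])))
print("fl",onz("top",(276,189.25),16),onz("side",(261,206),16),"pl",onz("top",(277,185.75),65),onz("side",(261,191.6),65),tri((261,191.6),(277,185.75)))
g=get_state();print(R.from_rotvec(g["orientation"]).as_matrix().round(3))
```

```text
top [[494.5, 26.8], [506.6, -11.6], [468.5, -24.6], [457.5, 14.8]] [481.77925418   1.32713759] [40.21269253 40.24320704 40.87047168 38.90541774] [ -72.58145628 -161.12924518  105.55825603   17.98355356]
side [[506.7, -7.4], [468.1, -16.9], [459.8, 16.4], [496.1, 26.3]] [482.67008474   4.57620802] [39.74021846 34.3025244  37.68891873 35.30272934] [-166.15124165  104.08381223   15.26523244  -72.57260251]
fl [ 486.81888689 -250.50064901   16.        ] [ 487.96272017 -246.95559702   16.        ] pl [ 487.79477951 -250.55648047   65.        ] [ 488.61560279 -247.17635941   65.        ] (array([ 488.63379266, -250.69863945,   61.96873829]), np.float64(0.8341614694933348))
[[-0.932  0.361 -0.001]
 [ 0.361  0.932 -0.001]
 [ 0.    -0.001 -1.   ]]
```

Call:
{"api": "apply_moves", "payload": {
  "motion": [
    [[-3.09, -2.94, 0, 0], [-3.09, -2.94, 0, 0], [-3.09, -2.94, 0, 0], [-3.09, -2.94, 0, 0], [-3.09, -2.94, 0, 0], [-3.09, -2.94, 0, 0], [-3.09, -2.94, 0, 0], [-3.09, -2.94, 0, 0], [-3.09, -2.94, 0, 0], [-3.09, -2.94, 0, 0]]
  ],
  "grip": 0
}}

```text
t: 1.1
ee_pos: [398.9, 171.9, 228.0]
orientation: [-0.577, -3.088, 0.0]
ft_force: [0.8, 1.0, -0.0]
gripper_width: 85.6
finger_force: 0.0
```

Call:
{"api": "apply_moves", "payload": {
  "motion": [
    [[-3.09, -2.94, 1, 0], [-3.09, -2.94, 1, 0], [-3.09, -2.94, 1, 0], [-3.09, -2.94, 1, 0], [-3.09, -2.94, 1, 0], [0, 0, 0, 8.5], [0, 0, 0, 8.5], [0, 0, 0, 8.5], [0, 0, 0, 8.5], [0, 0, 0, 8.5]]
  ]
}}

```text
t: 2.1
ee_pos: [489.3, -19.4, 177.8]
orientation: [-1.666, -2.663, 0.001]
ft_force: [0.3, -0.3, -0.6]
gripper_width: 85.3
finger_force: 0.0
```

```bash
cat >> h.py <<'E'
def go(x,y,z,xyaw):
    "remaining tool-axis move (cm) and turn (deg) to TCP x,y,z with tool x axis at world yaw"
    g=get_state();M=R.from_rotvec(g["orientation"]).as_matrix();p=g["ee_pos"]
    yaw=np.degrees(np.arctan2(M[1,0],M[0,0])); dt=-((xyaw-yaw+180)%360-180)
    print("t",round(g["t"],2),"p",p.round(1),"yaw",yaw.round(1),"zaxis",M[:,2].round(3),"j6",g["joints"][5].round(2))
    print("shift cm now-axes",(M.T@(np.array([x,y,z])-p)/10).round(2),"turn",round(dt,1),"F",g["ft_force"].round(1),"w",round(g["gripper_width"],1),"ff",g["finger_force"])
E
python3 -c "
from h import *
go(489.2,-20.4,48,107.5)"
```

```text
t 2.1 p [489.3 -19.4 177.8] yaw 115.9 zaxis [-0.001  0.    -1.   ] j6 1.08
shift cm now-axes [-0.1  -0.04 12.98] turn 8.4 F [ 0.3 -0.3 -0.6] w 85.3 ff 0.0
```

Call:
{"api": "apply_moves", "payload": {
  "motion": [
    [[-0.1, 0, 1, 8.4], [0, 0, 2, 0], [0, 0, 2, 0], [0, 0, 2, 0], [0, 0, 2, 0], [0, 0, 2, 0], [0, 0, 1, 0], [0, 0, 1, 0], [0, 0, 0, 0], [0, 0, 0, 0]]
  ]
}}

```text
t: 3.1
ee_pos: [490.3, -20.2, 48.5]
orientation: [1.848, 2.54, 0.0]
ft_force: [-0.4, 0.7, -0.7]
gripper_width: 85.2
finger_force: 0.0
```

Call:
{"api": "apply_moves", "payload": {
  "motion": [
    [[0, 0, 0, 0], [0, 0, 0, 0], [0, 0, 0, 0], [0, 0, 0, 0], [0, 0, 0, 0], [0, 0, 0, 0], [0, 0, 0, 0], [0, 0, 0, 0], [0, 0, 0, 0], [0, 0, 0, 0]]
  ],
  "grip": 0.55
}}

```text
t: 4.1
ee_pos: [490.1, -20.2, 48.2]
orientation: [-1.849, -2.54, 0.0]
ft_force: [-0.6, 0.1, 0.4]
gripper_width: 38.4
finger_force: 0.0
```

```bash
python3 -c "
from h import *
go(489.2,-20.4,48,107.5)
a=snapshot('side');b=snapshot('top')
o=np.hstack([cv2.resize(a[210:310,190:310],(480,400)),cv2.resize(b[150:250,120:200],(320,400))])
cv2.imwrite('pics/g1.png',o)"
```

```text
t 4.1 p [490.1 -20.2  48.2] yaw 107.9 zaxis [-0. -0. -1.] j6 1.22
shift cm now-axes [ 0.01 -0.09  0.02] turn 0.4 F [-0.6  0.1  0.4] w 38.4 ff 0.0
```

View pics/g1.png

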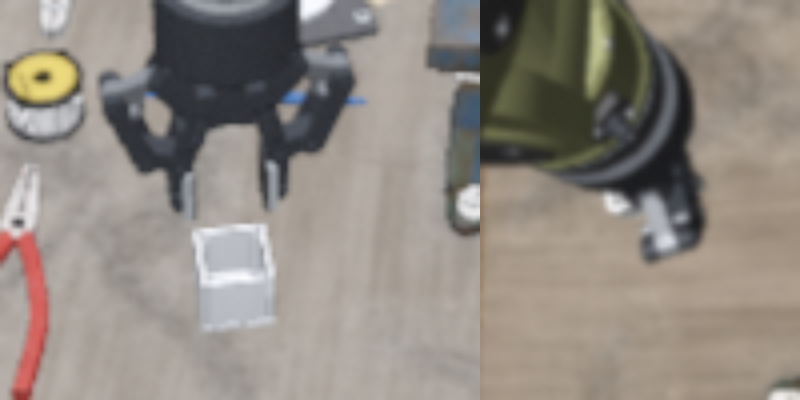

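The view shows the closed fingers just beyond the cover's far side, with the left tip at about side (235,263). They did not catch the cover, so I'll check where they really are.

```bash
python3 -c "
from h import *
g=get_state();M=R.from_rotvec(g['orientation']).as_matrix();p=g['ee_pos']
for tip in(22,17,10):
  for sx in(-11,11):
    for sy in(-19,19):
      q=p+M@np.array([sx,sy,tip]);c=proj('side',q);print(tip,sx,sy,q.round(1),c.round(1),'crop',((c-[190,210])*4).round(0))
for n in ('side',):
  for q in ((494.5,26.8,40),(506.6,-11.6,40),(468.5,-24.6,40),(457.5,14.8,40)): print('rim',((proj(n,q)-[190,210])*4).round(0))
"
```

```text
22 -11 -19 [475.4 -36.5  26.2] [254.3 263.9] crop [257. 216.]
22 -11 19 [511.5 -24.8  26.2] [237.8 266. ] crop [191. 224.]
22 11 -19 [468.6 -15.5  26.2] [256.  271.2] crop [264. 245.]
22 11 19 [504.7  -3.9  26.2] [239.3 273.4] crop [197. 254.]
17 -11 -19 [475.4 -36.5  31.2] [254.4 262.4] crop [257. 210.]
17 -11 19 [511.5 -24.8  31.2] [237.8 264.6] crop [191. 218.]
17 11 -19 [468.6 -15.5  31.2] [256.  269.7] crop [264. 239.]
17 11 19 [504.7  -3.9  31.2] [239.2 271.9] crop [197. 248.]
10 -11 -19 [475.4 -36.5  38.2] [254.4 260.4] crop [257. 201.]
10 -11 19 [511.5 -24.8  38.2] [237.7 262.5] crop [191. 210.]
10 11 -19 [468.6 -15.5  38.2] [256.  267.6] crop [264. 231.]
10 11 19 [504.7  -3.9  38.2] [239.2 269.8] crop [197. 239.]
rim [206. 282.]
rim [196. 226.]
rim [267. 216.]
rim [276. 272.]
```

Call:
{"api": "apply_moves", "payload": {
  "motion": [
    [[0, 0, 0, 0], [0, 0, 0, 0], [0, 0, 0, 0], [0, 0, 0, 0], [0, -0.1, 0.3, 0.4], [0.3, 0, 0.3, 0], [0, 0, 0.4, 0], [0, 0, 0, 0], [0, 0, 0, 0], [0, 0, 0, 0]]
  ],
  "grip": 0.25
}}

```text
t: 5.2
ee_pos: [488.3, -17.6, 38.2]
orientation: [1.857, 2.534, 0.0]
ft_force: [0.6, 0.7, 0.3]
gripper_width: 64.1
finger_force: 0.0
```

Call:
{"api": "apply_moves", "payload": {
  "motion": [
    [[0, 0, 0, 0], [0, 0, 0, 0], [0, 0, 0, 0], [0, 0, 0, 0], [0, 0, 0, 0], [0, 0, 0, 0], [0, 0, 0, 0], [0, 0, 0, 0], [0, 0, 0, 0], [0, 0, 0, 0]]
  ],
  "grip": 0.58
}}

```text
t: 6.2
ee_pos: [488.2, -17.6, 38.2]
orientation: [-1.857, -2.534, 0.0]
ft_force: [0.2, -0.5, 0.3]
gripper_width: 35.7
finger_force: 0.0
```

```bash
python3 -c "
from h import *
a=snapshot('side');b=snapshot('top')
cv2.imwrite('pics/raw_s.png',a)
o=np.hstack([cv2.resize(a[235:305,210:280],(560,560),interpolation=cv2.INTER_CUBIC)])
cv2.imwrite('pics/g2.png',o)"
```

```text
(no output)
```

View pics/g2.png

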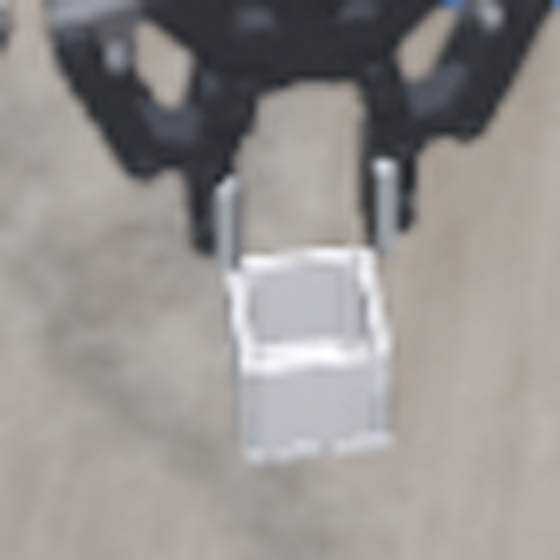

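The side crop shows the pad ends at about side (238.5,267) and (258.5,266), still just behind the cover's far rim corners. The pads are too far along the tumble direction.

```bash
python3 -c "
from h import *
g=get_state();M=R.from_rotvec(g['orientation']).as_matrix();p=g['ee_pos']
for z in(18,24,30,36):
  q=onz('side',(258.5,266),z);print(z,q,'tool',(M.T@(q-p)).round(1))
c=np.array([482,2.5,0])
T=[(240,268),(368,250),(388,348),(250,360),(390,438),(250,458)]
for (x,y),z in zip(T,(40,40,40,40,0,0)):
  q=onz('side',(210+x/8,235+y/8),z);print(q.round(1),'tool',(M.T@(q-p)).round(1))
print(p,p-M[:,0]*0)
"
```

```text
18 [466.01772614 -38.74561835  18.        ] tool [-13.5 -27.5  20.2]
24 [465.3553835 -33.5112427  24.       ] tool [ -8.3 -26.6  14.2]
30 [464.69304086 -28.27686705  30.        ] tool [ -3.1 -25.6   8.2]
36 [464.03069822 -23.0424914   36.        ] tool [  2.1 -24.7   2.2]
[503.3  -6.4  40. ] tool [ 6.2 17.7 -1.8]
[469. -18.  40.] tool [  5.4 -18.4  -1.8]
[458.7  16.   40. ] tool [ 41.  -18.   -1.8]
[495.2  25.5  40. ] tool [39.  19.6 -1.8]
[457.9  14.8   0. ] tool [ 40.1 -19.1  38.2]
[495.5  27.3   0. ] tool [40.6 20.4 38.2]
[488.22601164 -17.62341735  38.20693652] [488.22601164 -17.62341735  38.20693652]
```

Call:
{"api": "apply_moves", "payload": {
  "motion": [
    [[0, 0, 0, 0], [0, 0, 0, 0], [0, 0, 0, 0], [0, 0, 0, 0], [0.4, 0, 0, 0], [0.4, 0, 0, 0], [0, 0, 0, 0], [0, 0, 0, 0], [0, 0, 0, 0], [0, 0, 0, 0]]
  ],
  "grip": 0.3
}}

```text
t: 7.3
ee_pos: [485.8, -10.0, 38.2]
orientation: [1.857, 2.534, -0.0]
ft_force: [1.5, 0.3, 0.3]
gripper_width: 59.6
finger_force: 0.0
```

Call:
{"api": "apply_moves", "payload": {
  "motion": [
    [[0, 0, 0, 0], [0, 0, 0, 0], [0, 0, 0, 0], [0, 0, 0, 0], [0, 0, 0, 0], [0, 0, 0, 0], [0, 0, 0, 0], [0, 0, 0, 0], [0, 0, 0, 0], [0, 0, 0, 0]]
  ],
  "grip": 0.58
}}

```text
t: 8.3
ee_pos: [485.8, -10.0, 38.2]
orientation: [-1.857, -2.534, 0.0]
ft_force: [-0.3, -0.1, 0.2]
gripper_width: 35.6
finger_force: 0.0
```

```bash
python3 -c "
from h import *
a=snapshot('side');b=snapshot('top')
o=np.hstack([cv2.resize(a[235:305,210:280],(490,490),interpolation=cv2.INTER_CUBIC),cv2.resize(b[170:240,135:175],(280,490),interpolation=cv2.INTER_CUBIC)])
cv2.imwrite('pics/g3.png',o)"
```

```text
(no output)
```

View pics/g3.png

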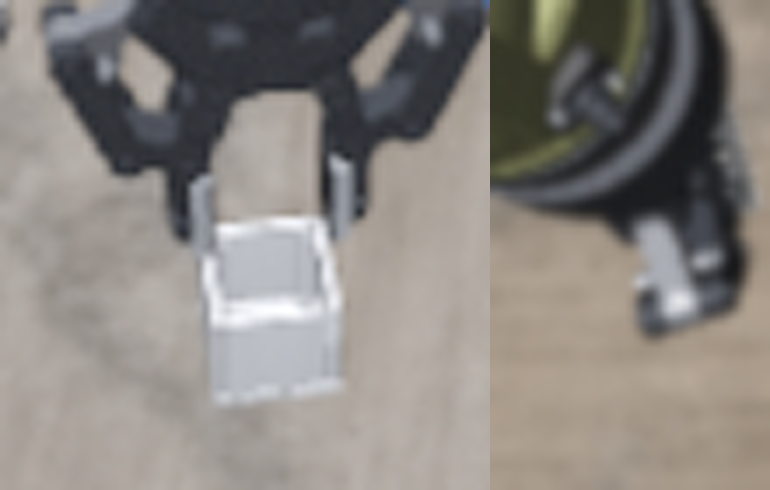

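The crop shows the pad ends at side (238.5,271) and (259,269), and the low-x finger in the top view at about (162,213). I'll triangulate that finger end and look for the actual fingertip height.

```bash
python3 -c "
from h import *
g=get_state();M=R.from_rotvec(g['orientation']).as_matrix();p=g['ee_pos']
for b in((162,213),(158,216.4),(164,206),(158,203),(161,213)):
  q,e=tri((258.9,269),b);print(b,q.round(1),e.round(1),'tool',(M.T@(q-p)).round(1))
for tip in(22,15,8,0,-10,-20,-40):
  q=p+M@np.array([0,-22,tip]); s=proj('side',q);t=proj('top',q)
  print(tip,s.round(1),((s-[210,235])*7).round(),t.round(1),((t-[135,170])*7+[490,0]).round())
"
```

```text
(162, 213) [448.2  -5.7  45.6] 25.2 tool [ 15.4 -34.5  -7.4]
(158, 216.4) [444.    1.1  53.5] 32.0 tool [ 23.2 -36.5 -15.3]
(164, 206) [456.1  -9.2  41.6] 10.5 tool [  9.7 -28.1  -3.4]
(158, 203) [458.2   0.8  53.5] 3.8 tool [ 18.6 -23.1 -15.3]
(161, 213) [448.1  -4.   47.5] 25.1 tool [ 17.1 -34.1  -9.3]
22 [257.7 273.9] [334. 273.] [169.9 200.7] [734. 215.]
15 [257.7 271.9] [334. 258.] [169.2 200.4] [730. 212.]
8 [257.8 269.8] [334. 244.] [168.6 200. ] [725. 210.]
0 [257.8 267.5] [334. 227.] [167.8 199.6] [719. 207.]
-10 [257.8 264.5] [335. 206.] [166.8 199.1] [712. 204.]
-20 [257.9 261.4] [335. 185.] [165.8 198.6] [705. 200.]
-40 [257.9 255.3] [336. 142.] [163.6 197.6] [690. 193.]
```

Call:
{"api": "apply_moves", "payload": {
  "motion": [
    [[0, 0, 0, 0], [0, 0, 0, 0], [0, 0, 0, 0], [0, 0, 0.3, 0], [0, 0, 0.3, 0], [0, 0, 0.3, 0], [0, 0, 0.2, 0], [0, 0, 0, 0], [0, 0, 0, 0], [0, 0, 0, 0]]
  ],
  "grip": 0.3
}}

```text
t: 9.4
ee_pos: [486.0, -10.0, 27.3]
orientation: [1.857, 2.534, 0.0]
ft_force: [-0.1, 0.2, 0.3]
gripper_width: 59.6
finger_force: 0.0
```

Call:
{"api": "apply_moves", "payload": {
  "motion": [
    [[0, 0, 0, 0], [0, 0, 0, 0], [0, 0, 0, 0], [0, 0, 0, 0], [0, 0, 0, 0], [0, 0, 0, 0], [0, 0, 0, 0], [0, 0, 0, 0], [0, 0, 0, 0], [0, 0, 0, 0]]
  ],
  "grip": 0.58
}}

```text
t: 10.4
ee_pos: [486.1, -10.0, 27.8]
orientation: [1.857, 2.533, 0.001]
ft_force: [-1.2, -0.6, 4.9]
gripper_width: 37.6
finger_force: 60.0
```

Call:
{"api": "apply_moves", "payload": {
  "motion": [
    [[0, 0, 0, 0], [0, 0, 0, 0], [0, 0, 0, 0], [0, 0, 0, 0], [-0.4, 0, 0, 0], [-0.5, 0, 0, 0], [0, 0, 0, 0], [0, 0, 0, 0], [0, 0, 0, 0], [0, 0, 0, 0]]
  ],
  "grip": 0.38
}}

```text
t: 11.4
ee_pos: [488.4, -18.5, 27.2]
orientation: [-1.857, -2.534, 0.0]
ft_force: [0.6, 0.1, 1.2]
gripper_width: 53.1
finger_force: 0.0
```

Call:
{"api": "apply_moves", "payload": {
  "motion": [
    [[0, 0, 0, 0], [0, 0, 0, 0], [0, 0, 0, 0], [0, 0, 0, 0], [0, 0, 0, 0], [0, 0, 0, 0], [0, 0, 0, 0], [0, 0, 0, 0], [0, 0, 0, 0], [0, 0, 0, 0]]
  ],
  "grip": 0.58
}}

```text
t: 12.4
ee_pos: [488.6, -18.5, 27.7]
orientation: [1.857, 2.534, 0.0]
ft_force: [-1.6, -0.2, 5.3]
gripper_width: 37.2
finger_force: 59.4
```

```bash
python3 -c "
from h import *
go(489.2,-20.4,48,107.5);print(get_state()['moment'])
a=snapshot('side')
cv2.imwrite('pics/g4.png',cv2.resize(a[235:305,210:280],(560,560),interpolation=cv2.INTER_CUBIC))"
```

```text
t 12.4 p [488.6 -18.5  27.7] yaw 107.5 zaxis [ 0. -0. -1.] j6 1.23
shift cm now-axes [-0.2   0.   -2.03] turn 0.0 F [-1.6 -0.2  5.3] w 37.2 ff 59.401697516441345
[-0.00528373  0.42980025  0.02664872]
```

View pics/g4.png

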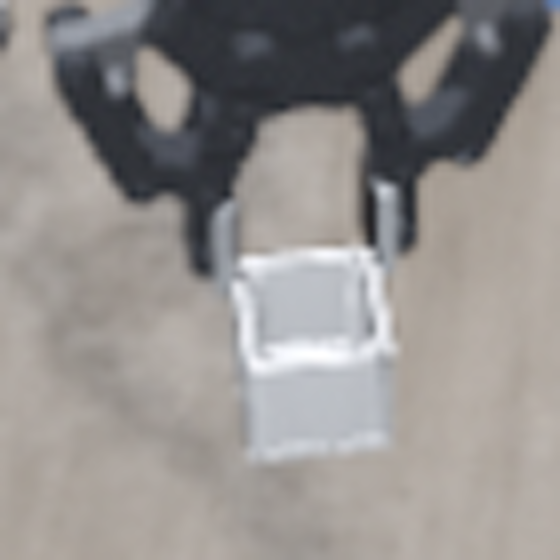

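The side crop shows the cover unmoved, with both pads gripping its walls near the far side, at about (227,270) and (385,255) in the crop.

Call:
{"api": "apply_moves", "payload": {
  "motion": [
    [[0, 0, 0.15, 0], [-0.1, 0, 0, 0], [-0.1, 0, 0, 0], [-0.15, 0, 0, 0], [-0.2, 0, 0, 0], [-0.2, 0, 0.03, 0], [-0.2, 0, 0.05, 0], [-0.2, 0, 0.05, 0], [0, 0, 0, 0], [0, 0, 0, 0]]
  ]
}}

```text
t: 13.45
ee_pos: [492.5, -28.8, 26.2]
orientation: [1.856, 2.534, 0.004]
ft_force: [-6.1, 1.4, 19.3]
gripper_width: 37.2
finger_force: 60.0
```

```bash
python3 -c "
from h import *
go(489.2,-20.4,48,107.5);print(get_state()['moment'])
a=snapshot('side');b=snapshot('top')
cv2.imwrite('pics/g5.png',cv2.resize(a[235:305,210:280],(560,560),interpolation=cv2.INTER_CUBIC))"
```

```text
t 13.45 p [492.5 -28.8  26.2] yaw 107.6 zaxis [ 0.001  0.002 -1.   ] j6 1.2
shift cm now-axes [ 0.9  -0.06 -2.18] turn 0.1 F [-6.1  1.4 19.3] w 37.2 ff 59.97199809018639
[0.75004366 1.29365176 0.15375489]
```

View pics/g5.png

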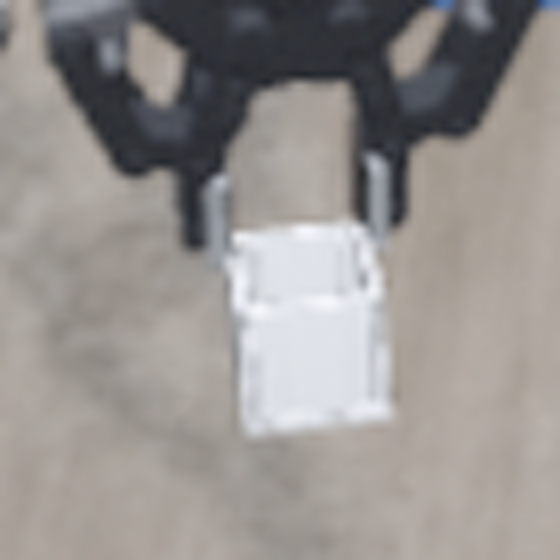

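The crop shows the cover tilting as planned: its near wall now looks taller, from rim at row 300 to bottom at row 430.

Call:
{"api": "apply_moves", "payload": {
  "motion": [
    [[-0.2, 0, 0.04, 0], [-0.2, 0, 0.05, 0], [-0.2, 0, 0.06, 0], [-0.2, 0, 0.07, 0], [-0.15, 0, 0.08, 0], [-0.15, 0, 0.1, 0], [-0.15, 0, 0.1, 0], [-0.1, 0, 0.1, 0], [0, 0, 0, 0], [0, 0, 0, 0]]
  ]
}}

```text
t: 14.55
ee_pos: [497.4, -42.7, 19.7]
orientation: [1.856, 2.532, 0.001]
ft_force: [-0.5, -1.9, 11.5]
gripper_width: 36.7
finger_force: 51.6
```

Call:
{"api": "apply_moves", "payload": {
  "motion": [
    [[-0.1, 0, 0.1, 0], [-0.1, 0, 0.1, 0], [-0.1, 0, 0.1, 0], [-0.1, 0, 0.1, 0], [-0.1, 0, 0.1, 0], [-0.1, 0, 0.1, 0], [-0.1, 0, 0.1, 0], [0, 0, 0, 0], [0, 0, 0, 0], [0, 0, 0, 0]]
  ]
}}

```text
t: 15.55
ee_pos: [499.9, -50.4, 12.9]
orientation: [1.856, 2.53, -0.001]
ft_force: [-0.6, -3.7, 9.9]
gripper_width: 37.1
finger_force: 46.7
```

```bash
python3 -c "
from h import *
go(489.2,-20.4,48,107.5);print(get_state()['moment'])
a=snapshot('side');b=snapshot('top')
cv2.imwrite('pics/g6.png',np.hstack([cv2.resize(a[235:305,210:280],(490,490),interpolation=cv2.INTER_CUBIC),cv2.resize(b[170:240,135:175],(280,490),interpolation=cv2.INTER_CUBIC)]))"
```

```text
t 15.55 p [499.9 -50.4  12.9] yaw 107.5 zaxis [ 0.003 -0.003 -1.   ] j6 1.17
shift cm now-axes [ 3.17 -0.11 -3.53] turn -0.0 F [-0.6 -3.7  9.9] w 37.1 ff 46.66667235083878
[-0.67099108  0.13494064  0.01826944]
```

View pics/g6.png

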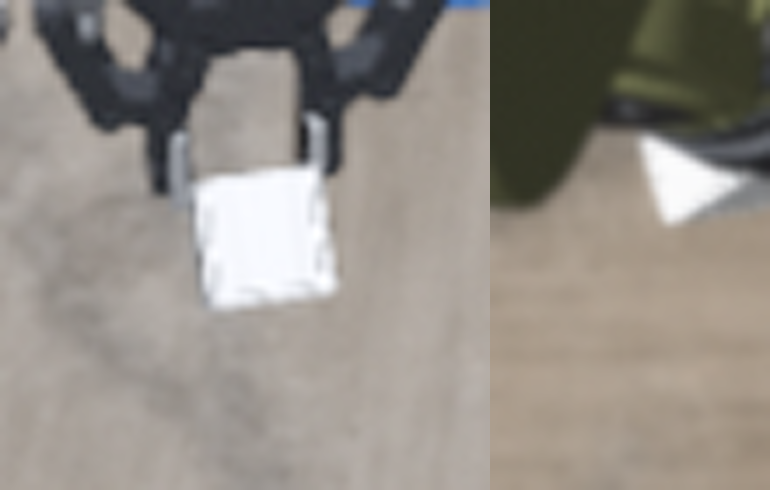

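The crop shows only the cover's near wall face-on, its bottom edge at side (249,277.5) and its top edge at (247,260). It is tipped well past half way, and I'll work out the angle.

```bash
cat >> h.py <<'E'
from scipy.optimize import least_squares
U=np.array([.301,-.954,0]);C=np.array([482,2.5,0])
def tilt(bot,top):
    def P(v):
        th=v[1];B=C+U*(v[0]-40*np.cos(th))+[0,0,40*np.sin(th)]+v[2]*np.array([.954,.301,0])
        return B,B+40*(U*np.sin(th)+np.array([0,0,1])*np.cos(th))
    f=lambda v:np.r_[proj('side',P(v)[0])-bot,proj('side',P(v)[1])-top]
    r=least_squares(f,[20,.8,0]);print("u0,theta,lat",r.x[0].round(1),np.degrees(r.x[1]).round(1),r.x[2].round(1),"res",r.fun.round(1))
E
python3 -c "
from h import *
tilt((249.1,277.5),(246.8,260.2)); tilt((250,289.9),(249.4,279.2))"
```

```text
u0,theta,lat 32.0 35.9 0.3 res [-0.3  0.2  0.3 -0.2]
u0,theta,lat 25.4 -3.1 0.7 res [-0.4  0.1  0.3 -0.1]
```

Call:
{"api": "apply_moves", "payload": {
  "motion": [
    [[-0.15, 0, 0.03, 0], [-0.15, 0, 0.03, 0], [-0.15, 0, 0.04, 0], [-0.15, 0, 0.04, 0], [-0.15, 0, 0.05, 0], [-0.15, 0, 0.05, 0], [-0.1, 0, 0.06, 0], [0, 0, 0, 0], [0, 0, 0, 0], [0, 0, 0, 0]]
  ]
}}

```text
t: 16.65
ee_pos: [501.0, -58.7, 8.4]
orientation: [-1.857, -2.534, 0.0]
ft_force: [0.2, 1.8, 3.5]
gripper_width: 36.6
finger_force: 41.5
```

```bash
cat >> h.py <<'E'
def blob(lo,hi,thr=185,n="side"):
    "corners of the bright low-saturation blob within a window"
    a=snapshot(n)[lo[1]:hi[1],lo[0]:hi[0]];h=cv2.cvtColor(a,cv2.COLOR_BGR2HSV)
    m=((h[...,2]>thr)&(h[...,1]<35)).astype(np.uint8)
    k,l,s,c=cv2.connectedComponentsWithStats(m)
    for i in range(1,k):
        if s[i,4]>25:
            ct=cv2.findContours((l==i).astype(np.uint8),0,2)[0][0];b=cv2.boxPoints(cv2.minAreaRect(ct))+np.array(lo)
            print(n,"area",s[i,4],"bbox",s[i,:4]+np.r_[lo,0,0],"cen",(c[i]+lo).round(1),"box",b.round(1).tolist())
E
python3 -c "
from h import *
blob((215,240),(280,300));blob((130,160),(200,220),n='top')
go(489.2,-20.4,48,107.5)"
```

```text
side area 347 bbox [237 255  21  20] cen [247.3 264.4] box [[236.8, 256.3], [255.1, 253.7], [257.8, 272.3], [239.4, 274.9]]
top area 112 bbox [160 188  16  13] cen [165.8 194.3] box [[155.8, 196.4], [160.4, 187.2], [175.2, 194.6], [170.6, 203.8]]
t 16.75 p [501.  -58.7   8.4] yaw 107.5 zaxis [-0. -0. -1.] j6 1.15
shift cm now-axes [ 4.    0.03 -3.96] turn 0.0 F [-1.3  2.   3.2] w 36.7 ff 41.53034370392561
```

```bash
python3 -c "
from h import *
tilt((248.6,273.8),(246,255.3))"
```

```text
u0,theta,lat 29.2 52.2 0.3 res [-0.2 -0.3  0.2  0.3]
```

Call:
{"api": "apply_moves", "payload": {
  "motion": [
    [[-0.1, 0, 0, 0], [-0.15, 0, 0, 0], [-0.15, 0, 0, 0], [-0.15, 0, 0, 0], [-0.15, 0, 0.05, 0], [-0.15, 0, 0.05, 0], [-0.15, 0, 0.05, 0], [0, 0, 0.05, 0], [0, 0, 0, 0], [0, 0, 0, 0]]
  ]
}}

```text
t: 17.75
ee_pos: [504.3, -68.6, 6.5]
orientation: [1.857, 2.533, -0.001]
ft_force: [-0.8, -0.7, 5.1]
gripper_width: 36.7
finger_force: 40.6
```

```bash
python3 -c "
from h import *
blob((215,240),(280,300));blob((130,160),(200,220),n='top')
go(489.2,-20.4,48,107.5)"
```

```text
side area 332 bbox [237 251  20  20] cen [246.3 260.7] box [[236.0, 252.9], [254.2, 250.3], [256.8, 268.3], [238.6, 270.9]]
top area 118 bbox [165 186  16  13] cen [170.6 192.4] box [[160.4, 194.4], [165.5, 185.1], [180.0, 193.0], [174.9, 202.3]]
t 17.85 p [504.3 -68.5   6.5] yaw 107.5 zaxis [ 0.    -0.001 -1.   ] j6 1.13
shift cm now-axes [ 5.04  0.01 -4.15] turn 0.0 F [-0.5 -1.6  4.2] w 37.0 ff 40.643178541213274
```

Call:
{"api": "apply_moves", "payload": {
  "motion": [
    [[-0.05, 0, 0.1, 0], [-0.05, 0, 0.1, 0], [-0.05, 0, 0.1, 0], [-0.05, 0, 0.1, 0], [-0.05, 0, 0.1, 0], [-0.05, 0, 0.1, 0], [0, 0, 0, 0], [0, 0, 0, 0], [0, 0, 0, 0], [0, 0, 0, 0]]
  ]
}}

```text
t: 18.85
ee_pos: [505.4, -71.8, 0.6]
orientation: [1.857, 2.532, -0.001]
ft_force: [-0.3, -3.1, 5.5]
gripper_width: 36.6
finger_force: 38.2
```

```bash
python3 -c "
from h import *
blob((215,240),(280,300))
tilt((247.7,269.7),(245.1,251.5))
go(489.2,-20.4,48,107.5)"
```

```text
side area 318 bbox [236 250  21  19] cen [245.7 258.7] box [[235.3, 251.4], [253.6, 248.6], [256.3, 265.7], [237.9, 268.5]]
u0,theta,lat 40.7 52.6 0.6 res [-0.2 -0.2  0.2  0.2]
t 18.9 p [505.5 -71.8   0.6] yaw 107.5 zaxis [ 0.001 -0.002 -1.   ] j6 1.13
shift cm now-axes [ 5.38 -0.01 -4.75] turn -0.0 F [ 0.1 -4.3  4.6] w 36.8 ff 38.188420347869396
```

Call:
{"api": "apply_moves", "payload": {
  "motion": [
    [[0, 0, 0, 0], [0, 0, 0, 0], [0, 0, 0, 0], [0, 0, 0, 0], [0, 0, 0, 0], [0, 0, 0, 0], [0, 0, -0.5, 0], [0, 0, -1.5, 0], [0, 0, -2, 0], [0, 0, -3, 0]]
  ],
  "grip": 0.2
}}

```text
t: 19.9
ee_pos: [503.8, -70.8, 70.3]
orientation: [-1.856, -2.532, 0.002]
ft_force: [0.0, -0.3, -0.4]
gripper_width: 68.7
finger_force: 0.0
```

```bash
python3 -c "
from h import *
tilt((247.1,267.2),(244.5,250.1))
blob((215,230),(280,300));blob((130,160),(210,220),n='top')
go(489.2,-20.4,48,107.5)
a=snapshot('side');b=snapshot('top')
cv2.imwrite('pics/g7.png',np.hstack([cv2.resize(a[225:295,205:275],(490,490),interpolation=cv2.INTER_CUBIC),cv2.resize(b[160:230,145:190],(300,490),interpolation=cv2.INTER_CUBIC)]))"
```

```text
u0,theta,lat 37.8 63.4 1.1 res [-0.1 -0.   0.1  0. ]
side area 420 bbox [235 248  21  26] cen [245.7 259.9] box [[234.8, 249.8], [252.9, 246.5], [257.3, 270.4], [239.1, 273.7]]
top area 60 bbox [174 187  10  10] cen [177.6 191.3] box [[171.2, 189.2], [176.6, 185.0], [183.1, 193.1], [177.7, 197.4]]
top area 71 bbox [185 187   8  15] cen [188.5 194. ] box [[184.1, 187.8], [188.8, 186.5], [192.9, 200.7], [188.2, 202.1]]
t 20.0 p [508.1 -71.4  74.3] yaw 107.5 zaxis [ 0.006 -0.001 -1.   ] j6 1.13
shift cm now-axes [ 5.44 -0.28  2.62] turn 0.0 F [ 0.4 -0.6  0.4] w 68.5 ff 0.0
```

```bash
python3 -c "
from h import *
for uv,z in (((239.1,273.7),0),((257.3,270.4),0),((234.8,249.8),40),((252.9,246.5),40)):
  q=onz('side',uv,z);d=q-C;print(q.round(1),'u',(d@U).round(1),'lat',(d@[.954,.301,0]).round(1))
for uv in ((185,187.5),(189,186.5),(193,200.5),(188,202)):
  q=onz('top',uv,40);d=q-C;print('top40',q.round(1),'u',(d@U).round(1),'lat',(d@[.954,.301,0]).round(1))
"
```

```text
[509.1 -24.9   0. ] u 34.3 lat 17.6
[468.9 -40.7   0. ] u 37.3 lat -25.5
[524.5 -60.6  40. ] u 73.0 lat 21.5
[484.6 -77.   40. ] u 76.6 lat -21.4
top40 [490.3 -53.9  40. ] u 56.3 lat -9.0
top40 [492.4 -62.5  40. ] u 65.1 lat -9.7
top40 [462.  -71.3  40. ] u 64.4 lat -41.3
top40 [458.9 -60.6  40. ] u 53.2 lat -41.0
```

View pics/g7.png

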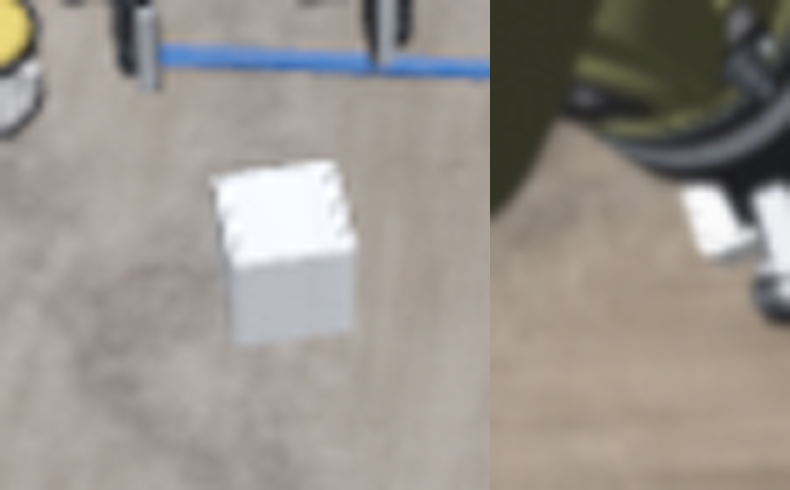

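The crop confirms that the cover lies on a side with its closed end toward the camera and its mouth along the tumble direction. The spudger and the rest are untouched, so I'll repeat the tumble from here.

```bash
python3 -c "
from h import *
go(505.6,-72.9,27.5,112)"
```

```text
t 20.1 p [505.9 -71.1  71.3] yaw 107.5 zaxis [ 0.002 -0.    -1.   ] j6 1.13
shift cm now-axes [-0.15 -0.09  4.38] turn -4.5 F [-0.9 -0.1  0.6] w 68.3 ff 0.0
```

Call:
{"api": "apply_moves", "payload": {
  "motion": [
    [[-0.15, -0.1, 0, -4.5], [0, 0, 0.8, 0], [0, 0, 0.8, 0], [0, 0, 0.8, 0], [0, 0, 0.8, 0], [0, 0, 0.6, 0], [0, 0, 0.4, 0], [0, 0, 0.2, 0], [0, 0, 0, 0], [0, 0, 0, 0]]
  ]
}}

```text
t: 21.1
ee_pos: [504.8, -72.8, 26.6]
orientation: [1.756, 2.604, 0.0]
ft_force: [0.6, 0.8, 0.4]
gripper_width: 68.1
finger_force: 0.0
```

Call:
{"api": "apply_moves", "payload": {
  "motion": [
    [[0, 0, 0, 0], [0, 0, 0, 0], [0, 0, 0, 0], [0, 0, 0, 0], [0, 0, 0, 0], [0, 0, 0, 0], [0, 0, 0, 0], [0, 0, 0, 0], [0, 0, 0, 0], [0, 0, 0, 0]]
  ],
  "grip": 0.58
}}

```text
t: 22.1
ee_pos: [505.2, -72.8, 27.2]
orientation: [1.756, 2.604, 0.001]
ft_force: [-1.3, 0.7, 6.0]
gripper_width: 37.0
finger_force: 49.7
```

Call:
{"api": "apply_moves", "payload": {
  "motion": [
    [[0, 0, -0.5, 0], [0.4, 0, 0, 0], [0.9, 0, 0, 0], [1, 0, 0, 0], [0.9, 0, 0, 0], [0.4, 0, 0, 0], [0, 0, 0.25, 0], [0, 0, 0.25, 0], [0, 0, 0.1, 0], [0, 0, 0, 0]]
  ]
}}

```text
t: 23.1
ee_pos: [491.8, -40.0, 27.0]
orientation: [1.756, 2.603, -0.0]
ft_force: [-5.5, -0.4, 19.6]
gripper_width: 36.9
finger_force: 51.1
```

```bash
python3 -c "
from h import *
blob((215,230),(290,310));go(491,-39,27,112)"
```

```text
side area 448 bbox [240 259  20  27] cen [249.9 271.5] box [[238.9, 260.7], [257.3, 257.6], [261.4, 282.4], [243.1, 285.5]]
t 23.15 p [491.8 -40.   27. ] yaw 112.0 zaxis [ 0.001 -0.001 -1.   ] j6 1.11
shift cm now-axes [ 0.12 -0.04 -0.  ] turn -0.0 F [-5.4 -1.4 18.4] w 37.2 ff 51.05236338917166
```

Call:
{"api": "apply_moves", "payload": {
  "motion": [
    [[-0.1, 0, 0, 0], [-0.1, 0, 0, 0], [-0.15, 0, 0, 0], [-0.2, 0, 0, 0], [-0.2, 0, 0.03, 0], [-0.2, 0, 0.05, 0], [-0.2, 0, 0.05, 0], [-0.2, 0, 0.05, 0], [-0.2, 0, 0.06, 0], [-0.2, 0, 0.07, 0]]
  ]
}}

```text
t: 24.15
ee_pos: [498.4, -56.2, 23.3]
orientation: [1.757, 2.603, 0.0]
ft_force: [-2.6, -0.6, 9.5]
gripper_width: 36.8
finger_force: 45.6
```

Call:
{"api": "apply_moves", "payload": {
  "motion": [
    [[-0.15, 0, 0.08, 0], [-0.15, 0, 0.09, 0], [-0.15, 0, 0.1, 0], [-0.15, 0, 0.1, 0], [-0.1, 0, 0.1, 0], [-0.1, 0, 0.1, 0], [-0.1, 0, 0.1, 0], [-0.1, 0, 0.1, 0], [0, 0, 0, 0], [0, 0, 0, 0]]
  ]
}}

```text
t: 25.15
ee_pos: [502.8, -66.5, 15.6]
orientation: [1.756, 2.601, -0.001]
ft_force: [0.2, -3.8, 8.0]
gripper_width: 36.7
finger_force: 40.2
```

```bash
python3 -c "
from h import *
blob((215,230),(290,310));go(491,-39,27,112)"
```

```text
side area 367 bbox [238 253  22  22] cen [248.5 263.4] box [[237.5, 255.2], [256.4, 252.1], [259.6, 271.4], [240.8, 274.5]]
t 25.2 p [502.9 -66.5  15.6] yaw 112.0 zaxis [ 0.002 -0.003 -1.   ] j6 1.06
shift cm now-axes [ 2.99 -0.07 -1.15] turn -0.0 F [ 0.2 -4.1  8.2] w 36.6 ff 40.23629257455468
```

```bash
python3 -c "
from h import *
tilt((250.2,273),(247,253.6))"
```

```text
u0,theta,lat 32.5 52.0 -3.1 res [-0.5 -0.7  0.5  0.8]
```

Call:
{"api": "apply_moves", "payload": {
  "motion": [
    [[-0.12, 0, 0.1, 0], [-0.12, 0, 0.1, 0], [-0.12, 0, 0.1, 0], [-0.1, 0, 0.1, 0], [-0.1, 0, 0.1, 0], [-0.1, 0, 0.1, 0], [-0.1, 0, 0.1, 0], [-0.05, 0, 0.1, 0], [-0.05, 0, 0.1, 0], [0, 0, 0, 0]]
  ]
}}

```text
t: 26.2
ee_pos: [505.4, -73.2, 5.8]
orientation: [1.756, 2.603, 0.0]
ft_force: [1.9, -1.2, 3.6]
gripper_width: 36.5
finger_force: 33.4
```

```bash
python3 -c "
from h import *
blob((215,230),(290,310));go(491,-39,27,112)"
```

```text
side area 339 bbox [237 249  22  20] cen [247.5 258.8] box [[236.7, 251.2], [255.5, 248.1], [258.6, 266.4], [239.8, 269.5]]
t 26.25 p [505.3 -73.1   5.8] yaw 112.0 zaxis [ 0.001 -0.    -1.   ] j6 1.04
shift cm now-axes [ 3.7  -0.05 -2.12] turn -0.0 F [ 1.3 -2.2  4.5] w 36.5 ff 33.34316882304847
```

Call:
{"api": "apply_moves", "payload": {
  "motion": [
    [[-0.05, 0, 0.1, 0], [-0.05, 0, 0.1, 0], [-0.05, 0, 0.1, 0], [-0.05, 0, 0.1, 0], [-0.05, 0, 0.05, 0], [-0.05, 0, 0.05, 0], [-0.05, 0, 0, 0], [-0.05, 0, 0, 0], [0, 0, 0, 0], [0, 0, 0, 0]]
  ]
}}

```text
t: 27.25
ee_pos: [505.2, -76.3, 0.2]
orientation: [-1.755, -2.604, 0.001]
ft_force: [-0.7, 1.1, 2.1]
gripper_width: 36.3
finger_force: 30.9
```

```bash
python3 -c "
from h import *
blob((215,230),(290,310))
tilt((249.2,268),(246.1,249.7))"
```

```text
side area 325 bbox [238 246  21  21] cen [247.7 256.8] box [[236.3, 250.2], [254.4, 245.6], [258.9, 263.5], [240.8, 268.1]]
u0,theta,lat 44.1 54.2 -3.0 res [-0.4 -0.3  0.4  0.3]
```

Call:
{"api": "apply_moves", "payload": {
  "motion": [
    [[0, 0, 0, 0], [0, 0, 0, 0], [0, 0, 0, 0], [0, 0, 0, 0], [0, 0, 0, 0], [0, 0, -0.5, 0], [0, 0, -1.5, 0], [0, 0, -2.5, 0], [0, 0, -3, 0], [0, 0, 0, 0]]
  ],
  "grip": 0.2
}}

```text
t: 28.3
ee_pos: [509.3, -77.0, 79.7]
orientation: [1.753, 2.6, 0.005]
ft_force: [0.5, -0.7, -0.9]
gripper_width: 68.7
finger_force: 0.0
```

```bash
python3 -c "
from h import *
a=snapshot('side');lo=np.array([215,225]);a=a[225:300,215:285];h=cv2.cvtColor(a,cv2.COLOR_BGR2HSV)
for thr in (165,215):
  blob((215,225),(285,300),thr)
tilt((249.85,265.8),(245.35,247.9))
for uv,z in (((0,0),0),): pass
m=h[...,2]; print(m[18:54:3,16:50:3])
go(491,-39,27,112)"
```

```text
side area 3271 bbox [215 225  70  75] cen [254.8 263.9] box [[215.0, 225.0], [284.0, 225.0], [284.0, 299.0], [215.0, 299.0]]
side area 29 bbox [229 225   8   6] cen [232.1 227.8] box [[229.0, 225.0], [236.0, 225.0], [236.0, 230.0], [229.0, 230.0]]
side area 30 bbox [239 225   8   7] cen [242.4 227.5] box [[238.8, 229.4], [242.0, 223.0], [246.4, 225.2], [243.2, 231.6]]
side area 34 bbox [248 226  12   7] cen [252.1 229.6] box [[247.6, 231.0], [248.1, 225.7], [259.5, 226.9], [259.0, 232.1]]
side area 208 bbox [215 281  23  19] cen [222.7 293.6] box [[215.0, 299.0], [215.0, 281.0], [237.0, 281.0], [237.0, 299.0]]
side area 239 bbox [237 247  20  15] cen [246.3 254.2] box [[236.3, 248.9], [254.2, 246.0], [256.4, 259.4], [238.6, 262.4]]
u0,theta,lat 45.0 60.2 -3.7 res [-1.1 -0.3  1.1  0.4]
[[177 173 166 163 167 173 173 172 167 167 167 164]
 [176 178 171 166 162 165 167 197 167 165 163 162]
 [174 166 219 242 254 254 255 255 168 162 164 160]
 [174 164 227 255 254 255 253 255 208 166 167 164]
 [171 171 179 254 255 255 253 255 242 166 169 163]
 [163 172 160 253 254 255 254 255 255 165 173 164]
 [161 165 159 237 233 230 205 208 174 169 173 165]
 [152 148 162 172 194 195 194 191 175 169 172 165]
 [156 155 160 172 192 194 194 191 182 168 168 164]
 [159 161 168 185 190 192 193 191 176 171 170 166]
 [163 170 166 167 179 179 169 171 174 172 171 170]
 [180 175 167 167 168 172 174 173 172 170 171 173]]
t 28.45 p [506.  -76.6  75.6] yaw 112.0 zaxis [ 0. -0. -1.] j6 1.04
shift cm now-axes [4.04 0.01 4.86] turn 0.0 F [-0.1 -0.3 -0. ] w 68.3 ff 0.0
```

```bash
python3 -c "
from h import *
P=np.array([onz('side',c,40) for c in ((236.3,248.9),(254.2,246),(256.4,259.4),(238.6,262.4))])
m=P.mean(0);e=np.roll(P,-1,0)-P
print(P.round(1).tolist(),m,'u',(m-C)@U,np.linalg.norm(e,axis=1),np.degrees(np.arctan2(e[:,1],e[:,0])))
b=snapshot('top');h=cv2.cvtColor(b,cv2.COLOR_BGR2HSV);print(proj('top',m));print(h[180:212:3,160:205:3,2])
"
```

```text
[[521.5, -63.9, 40.0], [481.9, -79.0, 40.0], [471.0, -38.4, 40.0], [509.3, -23.7, 40.0]] [495.9278833  -51.27197469  40.        ] u 55.49075673130624 [42.43453574 42.03292956 41.07886832 41.98174498] [-159.17194982  105.00444174   20.91846974  -73.14555334]
[183.81286014 184.94476194]
[[159 154 103  80  68  57  64  90 117  99  39  32  39  59 152]
 [162 161 162 113  77  89  86  67  42  32  32  34  42  56 148]
 [149 157 161 153 149 181 166 136  41  37 131 171  46  56 130]
 [158 153 159 163 162 219 251 251 160  58 234 240  88  60 106]
 [164 158 165 163 162 172 251 252 250 146 156 243 175  95  69]
 [170 165 166 167 172 166 240 252 222 160 112 241 233 130  73]
 [167 167 166 166 168 163 172 151 142 156 173 172 195 133  96]
 [166 163 164 162 161 162 165 168 167 165 106 134 171 110  43]
 [169 162 163 164 163 165 167 163 163 160 130  58  55  86 138]
 [167 168 167 166 165 166 165 161 160 156 153 147 149 159 160]
 [173 172 173 171 170 170 168 167 163 160 162 162 161 161 161]]
```

```bash
python3 -c "
from h import *
go(495.5,-52.7,16,110)"
```

```text
t 28.5 p [505.4 -76.4  75. ] yaw 112.0 zaxis [-0.001  0.    -1.   ] j6 1.04
shift cm now-axes [ 2.57 -0.02  5.9 ] turn 2.0 F [-0.5  0.1 -1.4] w 68.4 ff 0.0
```

Call:
{"api": "apply_moves", "payload": {
  "motion": [
    [[0.6, 0, 0, 2], [1, 0, 0, 0], [0.97, 0, 0.3, 0], [0, 0, 1, 0], [0, 0, 1.2, 0], [0, 0, 1.2, 0], [0, 0, 1.2, 0], [0, 0, 0.7, 0], [0, 0, 0.3, 0], [0, 0, 0, 0]]
  ]
}}

```text
t: 29.5
ee_pos: [496.8, -52.6, 16.0]
orientation: [-1.801, -2.573, 0.001]
ft_force: [0.3, 0.1, -0.1]
gripper_width: 68.5
finger_force: 0.0
```

Call:
{"api": "apply_moves", "payload": {
  "motion": [
    [[0, 0, 0, 0], [0, 0, 0, 0], [0, 0, 0, 0], [0, 0, 0, 0], [0, 0, 0, 0], [0, 0, 0, 0], [0, 0, 0, 0], [0, 0, 0, 0], [0, 0, 0, 0], [0, 0, 0, 0]]
  ],
  "grip": 0.7
}}

```text
t: 30.5
ee_pos: [498.0, -52.6, 17.4]
orientation: [1.801, 2.572, 0.001]
ft_force: [-0.5, 0.4, 5.4]
gripper_width: 38.5
finger_force: 61.0
```

```bash
python3 -c "
from h import *
blob((215,225),(285,300),215)
go(495.5,-52.7,16,110)"
```

```text
side area 223 bbox [238 247  18  16] cen [245.8 254.5] box [[236.3, 248.9], [253.2, 246.1], [255.4, 259.6], [238.6, 262.4]]
t 30.55 p [498.  -52.6  17.4] yaw 110.0 zaxis [ 0.002 -0.    -1.   ] j6 1.12
shift cm now-axes [ 0.07 -0.24  0.14] turn 0.0 F [ 0.1 -0.2  6. ] w 38.8 ff 61.03305369615555
```

Call:
{"api": "apply_moves", "payload": {
  "motion": [
    [[0, 0, -0.6, 0], [0, 0, -1.2, 0], [0, 0, -1.5, 0], [0, 0, -1.5, 0], [0, 0, -1.5, 0], [0, 0, -1.5, 0], [0, 0, -0.8, 0], [0, 0, -0.4, 0], [-0.5, -0.2, 0, 0], [-1, -0.4, 0, 0]]
  ]
}}

```text
t: 31.55
ee_pos: [496.2, -68.7, 106.1]
orientation: [-1.8, -2.574, 0.001]
ft_force: [0.7, 0.2, -1.7]
gripper_width: 38.8
finger_force: 60.4
```

Call:
{"api": "apply_moves", "payload": {
  "motion": [
    [[-2, -0.82, 0, 0], [-2.5, -1.02, 0, 0], [-2.5, -1.02, 0, 0], [-2.5, -1.02, 0, 0], [-2.5, -1.02, 0, 0], [-2.2, -0.9, 0, 0], [-1.6, -0.65, 0, 0], [-0.85, -0.36, 0, 0], [0, 0, 0, 0], [0, 0, 0, 0]]
  ]
}}

```text
t: 32.55
ee_pos: [489.3, -247.8, 106.3]
orientation: [-1.801, -2.573, -0.001]
ft_force: [0.2, 0.2, -1.2]
gripper_width: 38.7
finger_force: 60.3
```

```bash
python3 -c "
from h import *
go(490.4,-248.4,107,110)
p=[488,-248.5,130]
for n in('side','top'):
  c=proj(n,p).astype(int);print(n,c)
  for t in (200,225): blob(c-[35,35],c+[35,35],t,n)
"
```

```text
t 32.55 p [ 489.3 -247.8  106.3] yaw 110.0 zaxis [-0.001  0.001 -1.   ] j6 0.75
shift cm now-axes [-0.09  0.08 -0.07] turn 0.0 F [ 0.2  0.2 -1.2] w 38.7 ff 60.32835602760315
side [261 171]
side area 167 bbox [254 167  17  13] cen [261.6 172.6] box [[253.0, 167.9], [268.8, 165.6], [270.5, 177.2], [254.6, 179.5]]
side area 150 bbox [248 198  26   8] cen [260.3 202.2] box [[248.0, 198.0], [273.0, 198.0], [273.0, 205.0], [248.0, 205.0]]
side area 139 bbox [255 167  16  12] cen [261.4 172.3] box [[253.7, 168.2], [268.7, 166.0], [270.2, 176.3], [255.2, 178.4]]
side area 126 bbox [248 198  26   8] cen [260.3 202.4] box [[248.0, 198.0], [273.0, 198.0], [273.0, 205.0], [248.0, 205.0]]
top [277 181]
```

```bash
python3 -c "
from h import *
for z in (127,129.5,132):
  P=np.array([onz('side',c,z) for c in ((253,167.9),(268.8,165.6),(270.5,177.2),(254.6,179.5))]);e=np.roll(P,-1,0)-P
  print(z,P.mean(0).round(1),np.linalg.norm(e,axis=1).round(1),np.degrees(np.arctan2(e[:,1],e[:,0])).round(1))
a=snapshot('side');h=cv2.cvtColor(a,cv2.COLOR_BGR2HSV)[...,2]
for r in range(164,226,2): print(r,h[r,246:278:2])
b=cv2.cvtColor(snapshot('top'),cv2.COLOR_BGR2HSV)[...,2];print(b[168:204:3,255:300:3])
"
```

```text
127 [ 487.5 -247.1  127. ] [40.9 47.1 39.9 46.6] [-158.   102.    21.5  -76.9]
129.5 [ 487.2 -243.8  129.5] [40.8 47.  39.8 46.5] [-158.   102.    21.5  -76.9]
132 [ 486.8 -240.6  132. ] [40.7 46.8 39.7 46.3] [-158.   102.    21.5  -76.9]
164 [ 55  62  55  54  95 159 169 167 164 152 149  80  56  61  53 125]
166 [ 52  56  61  51 124 162 169 167 169 184 204  73 187 135  72 165]
168 [148  59  53 123 212 234 239 246 248 249 250 124 110 124  84 163]
170 [165  67  53 164 221 248 248 248 247 248 249 210 111 122  98 163]
172 [163  61  53 154 220 248 248 249 248 247 249 245 111 122  89 161]
174 [162  83  52 154 218 248 248 249 249 247 249 250 206 115 103 157]
176 [167 114  57 154 210 248 248 248 249 240 233 226 205 143 156 162]
178 [167 157  90 155 183 219 216 205 183 199 197 189 152 160 165 164]
180 [167 167 168 144 148 183 187 188 189 188 186 186 160 154 155 154]
182 [168 169 170 153 160 182 186 188 188 188 185 189 160 151 156 155]
184 [167 169 165 155 160 181 186 188 188 187 185 189 155 163 165 168]
186 [166 166 162 157 158 179 185 186 186 187 185 188 170 157 164 168]
188 [169 167 160 160 
[... 1365 characters left out ...]
3 141]
 [153 153 152 152 152 152 151 151 150 150 148 147 144 142 140]
 [154 153 152 152 152 152 151 150 149 149 147 146 145 142 140]
 [153 153 152 152 152 152 150 150 150 149 147 146 143 141 139]
 [154 154 152 153 152 152 150 151 149 148 147 145 144 142 139]
 [154 154 152 152 152 151 150 150 150 148 147 146 143 141 138]
 [154 153 153 152 152 151 151 149 149 148 146 145 143 141 138]
 [154 153 153 152 152 150 150 150 148 148 146 144 142 140 138]
 [154 153 152 152 152 151 151 149 148 147 146 144 142 140 137]
 [154 153 152 152 152 151 151 149 148 147 145 143 141 139 137]
 [153 154 152 152 152 151 151 149 148 147 145 143 141 138 136]
 [153 153 152 152 151 150 149 149 148 147 145 143 140 138 135]]
```

```bash
python3 -c "
from h import *
u=np.array([.342,-.94,0])
for y in (-244,-247,-250):
  c=np.array([487.5,y,0.])
  print(y,[(n,proj('side',c+k*u+[0,0,z]).round(1).tolist()) for n,k,z in (('far top',20,129),('near top',-20,129),('near bot',-20,89))])
print('flange front/back',proj('side',[488,-247-35,16]),proj('side',[488,-247+35,16]), 'plunger',proj('side',[488.3,-247,65]))
"
```

```text
-244 [('far top', [259.9, 167.8]), ('near top', [263.4, 177.5]), ('near bot', [263.1, 190.1])]
-247 [('far top', [260.0, 167.0]), ('near top', [263.5, 176.8]), ('near bot', [263.3, 189.4])]
-250 [('far top', [260.2, 166.3]), ('near top', [263.7, 176.0]), ('near bot', [263.4, 188.6])]
flange front/back [262.71724809 197.3780832 ] [259.1865163  214.95793277] plunger [261.11328629 191.6555567 ]
```

Call:
{"api": "apply_moves", "payload": {
  "motion": [
    [[-0.05, 0.05, 0.4, 0], [0, 0, 0.8, 0], [0, 0, 0.9, 0], [0, 0, 0.9, 0], [0, 0, 0.9, 0], [0, 0, 0.8, 0], [0, 0, 0.5, 0], [0, 0, 0.3, 0], [0, 0, 0.1, 0], [0, 0, 0, 0]]
  ]
}}

```text
t: 33.85
ee_pos: [490.4, -248.7, 50.7]
orientation: [1.802, 2.574, 0.0]
ft_force: [0.6, -0.4, -0.6]
gripper_width: 38.7
finger_force: 60.3
```

```bash
python3 -c "
from h import *
go(489.9,-248.2,33.3,110)
h=cv2.cvtColor(snapshot('side'),cv2.COLOR_BGR2HSV)[...,2]
for r in range(180,220,2): print(r,h[r,244:280:2])
u=np.array([.342,-.94,0]);c=np.array([488.3,-247,0.])
print([(n,proj('side',c+k*u+[0,0,z]).round(1).tolist()) for n,k,z in (('far top',20,73),('near top',-20,73),('near bot',-20,33))])
"
```

```text
t 33.85 p [ 490.4 -248.7   50.7] yaw 110.0 zaxis [ 0. -0. -1.] j6 0.75
shift cm now-axes [ 0.06 -0.02  1.74] turn 0.0 F [ 0.6 -0.4 -0.6] w 38.7 ff 60.329515635967255
180 [ 59  88  88  60  53  63 158 162 161 169 172 170  84  53  54  56  52  64]
182 [ 55  54  60  57  55 134 160 161 162 170 171 161  66  52  63  99 153 158]
184 [ 59  56  57  55  55 166 195 205 223 232 241 226  45 185  75 146 171 177]
186 [153 165  51  55 180 230 252 251 252 251 253 253 107 145  84 147 171 172]
188 [172 172  54  54 159 227 252 252 252 250 252 253 182 145  86 148 172 172]
190 [172 172  62  57 158 227 252 251 252 251 251 252 230 154  74 144 170 173]
192 [171 169  97  70 159 225 251 251 252 252 251 252 253 188 102 153 170 172]
194 [172 173 135  57 159 214 246 238 231 224 227 219 201 171 195 153 171 165]
196 [174 176 170 130 158 170 192 203 195 189 189 190 181 148 125 134 159 155]
198 [124 127 124 122 145 178 182 190 192 192 190 189 181 144 123 125 156 161]
200 [127 124 122 213 220 178 181 189 191 191 190 188 173 221 138 125 139 168]
202 [123 123 192 253 245 179 180 188 190 190 189 189 179 237 229 125 124 175]
204 [124 123 233 254 253 200 179 189 190 189 189 189 198 241 249 166 124 137]
206 [125 125 240 252 252 235 185 171 196 205 179 232 250 250 250 197 125 123]
208 [126 125 224 253 253 251 245 213 203 208 226 251 250 250 250 149 126 124]
210 [125 126 144 244 253 252 252 252 251 251 251 250 250 250 211 128 128 124]
212 [126 127 126 157 228 252 252 251 251 251 252 252 247 204 127 126 127 138]
214 [116 124 126 127 151 183 221 229 233 233 220 209 155 129 127 125 127 154]
216 [121 126 127 126 125 125 128 146 149 147 138 125 124 125 125 126 127 126]
218 [129 124 150 164 133 126 124 125 125 123 124 124 125 126 124 115 106  98]
[('far top', [259.5, 184.4]), ('near top', [262.9, 194.2]), ('near bot', [262.6, 206.1])]
```

Call:
{"api": "apply_moves", "payload": {
  "motion": [
    [[0, 0, 0.2, 0], [0, 0, 0.2, 0], [0, 0, 0.2, 0], [0, 0, 0.2, 0], [0, 0, 0.15, 0], [0, 0, 0.15, 0], [0, 0, 0.15, 0], [0, 0, 0.15, 0], [0, 0, 0, 0], [0, 0, 0, 0]]
  ]
}}

```text
t: 34.9
ee_pos: [490.4, -248.8, 37.1]
orientation: [1.801, 2.573, 0.0]
ft_force: [-2.7, 1.0, 6.8]
gripper_width: 38.8
finger_force: 61.3
```

Call:
{"api": "apply_moves", "payload": {
  "motion": [
    [[0, 0, 0.1, 0], [0, 0, 0.1, 0], [0, 0, 0.1, 0], [0, 0, 0.1, 0], [0, 0, 0.05, 0], [0, 0, 0.05, 0], [0, 0, 0, 0], [0, 0, 0, 0], [0, 0, 0, 0], [0, 0, 0, 0]]
  ]
}}

```text
t: 35.9
ee_pos: [490.5, -248.8, 33.4]
orientation: [1.801, 2.573, 0.0]
ft_force: [-5.8, 2.2, 19.3]
gripper_width: 38.4
finger_force: 62.7
```

Call:
{"api": "apply_moves", "payload": {
  "motion": [
    [[0, 0, 0.05, 0], [0, 0, 0.03, 0], [0, 0, 0, 0], [0, 0, 0, 0], [0, 0, 0, 0], [0, 0, 0, 0], [0, 0, 0, 0], [0, 0, 0, 0], [0, 0, 0, 0], [0, 0, 0, 0]]
  ]
}}

```text
t: 36.9
ee_pos: [490.6, -248.8, 33.3]
orientation: [1.801, 2.572, 0.0]
ft_force: [-7.9, 3.5, 26.6]
gripper_width: 39.0
finger_force: 63.6
```

```bash
python3 -c "
from h import *
go(489.9,-248.2,33.3,110);print(get_state()['moment'])
h=cv2.cvtColor(snapshot('side'),cv2.COLOR_BGR2HSV)[...,2]
for r in range(186,218,2): print(r,h[r,244:280:2])
u=np.array([.342,-.94,0]);c=np.array([488.3,-247,0.]);v=np.array([.94,.342,0])
print([(n,proj('side',c+k*u+[0,0,z]+s*v).round(1).tolist()) for n,k,z,s in (('far top',20,56,0),('near top',-20,56,0),('near bot',-20,16,0),('nb+',-20,16,20),('nb-',-20,16,-20))])
"
```

```text
t 36.9 p [ 490.6 -248.8   33.3] yaw 110.0 zaxis [ 0.001 -0.001 -1.   ] j6 0.75
shift cm now-axes [ 0.08 -0.04  0.  ] turn 0.0 F [-7.9  3.5 26.6] w 39.0 ff 63.61316531896591
[0.81941847 1.78484013 0.05782824]
186 [ 61  78  83  57  51 103 157 160 164 171 177 161  58  55  56  53 132 111]
188 [ 62  56  57  54  56 143 160 160 166 170 197 181  67  77  60 130 171 173]
190 [ 55 115  56  61  57 215 237 240 246 252 254 223  46 166  78 146 172 175]
192 [172 169  59  66 170 231 252 252 252 252 254 255 108 153  71 143 170 173]
194 [173 174  56  70 161 227 252 252 253 251 253 254 191 153  71 153 172 165]
196 [175 177  74  70 160 224 252 252 253 253 253 253 244 159  54 133 160 156]
198 [126 127  87  81 159 225 252 252 253 253 252 241 238 184 114 125 158 161]
200 [128 125 116 138 161 199 222 234 213 198 188 209 184 219 139 126 140 168]
202 [125 125 192 246 162 174 175 191 193 193 192 190 185 237 230 126 126 176]
204 [125 126 234 255 211 179 188 191 193 193 190 190 186 236 250 168 126 138]
206 [126 126 241 253 233 181 188 190 192 192 191 190 188 244 251 199 125 124]
208 [125 125 225 254 253 194 188 190 191 191 190 190 176 244 251 151 128 127]
210 [126 126 146 246 254 216 185 189 200 212 220 225 241 248 211 128 128 126]
212 [128 126 126 158 229 249 240 244 252 253 252 253 249 205 126 127 130 138]
214 [118 126 127 127 153 185 222 230 234 234 221 210 155 130 127 126 128 155]
216 [121 125 126 127 125 125 129 148 150 147 138 125 126 126 127 126 126 127]
[('far top', [259.4, 189.5]), ('near top', [262.8, 199.3]), ('near bot', [262.5, 211.0]), ('nb+', [255.0, 212.1]), ('nb-', [270.0, 210.0])]
```

```bash
python3 -c "
from workcell import workorder
print(workorder.close_job())"
```

```text
the job is handed in; nothing more can be done
None
```

The cover is turned over and pressed mouth-down over the plunger, with its rim on the flange by both height and force. It was handed in still gripped, pushed down with about 27 N, at 36.9 s on the clock, and I steered clear of the other things.

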